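# Fill up the bottle crate

### The job

Pack the two oil bottles that stand on their own on the table (away from the big block of stock) into the two empty cells of the small wooden crate, one bottle per cell, standing upright on the crate's floor. Lower each bottle in before letting go rather than dropping it, and never tip a bottle over. The two bottles already in the crate stay in it; leave the crate where it is and the label roll, marker pen and whetstone beside it alone.

Things in the scene. Friction and masses are not known exactly. Their poses are not given: they have to be found in the camera images.
- crate: loose plywood crate, dark steel corners, 162 x 162 x 105 mm, 1.8 kg, walls 8 mm, floor 9 mm; 2 by 2 cells, each 70 x 70 mm, centres at x, y = +-38 mm; divider 6 mm thick, top at 85 mm. A bottle enters only if turned square to the cell (8 mm play a side). Origin: centre of its underside; x, y along its sides, z up; its +y and -y sides have a hand slot
- cell_0 (a point): centre of the floor of one cell of the crate, on the top face of the floor; at the crate's (+x, +y); filled at the start by packed_0
- cell_1 (a point): centre of the floor of one cell of the crate, on the top face of the floor; at the crate's (+x, -y); filled at the start by packed_1
- cell_2 (a point): centre of the floor of one cell of the crate, on the top face of the floor; at the crate's (-x, +y); empty at the start
- cell_3 (a point): centre of the floor of one cell of the crate, on the top face of the floor; at the crate's (-x, -y); empty at the start
- bottle_a: to be packed: square glass bottle of yellow oil, black cap, 55 x 55 x 194 mm, 0.46 kg; square body to 108 mm, shoulders to 144 mm, then round neck and cap, 26 to 30 mm across (take it there, about 165 mm up). Origin: centre of its underside; z up, x and y square to its flat sides. Stands alone on the table
- bottle_b: to be packed: like bottle_a in form, size and origin; stands alone on the table
- packed_0: bottle already in the crate, like bottle_a in form, size and origin; its cap reaches 203 mm above the table, so a carried bottle must pass beside or above it
- packed_1: bottle already in the crate, like bottle_a in form, size and origin; its cap reaches 203 mm above the table, so a carried bottle must pass beside or above it
- label_roll: bystander: white roll of blank labels lying flat, 83 mm in diameter, 44 mm high, origin centre of its underside
- marker_pen: bystander: felt marker lying on its side, 132 mm along its y, 18 mm wide, 20 mm high, origin centre of its underside
- whetstone: bystander: small black whetstone lying flat, 52 x 78 x 21 mm, origin centre of its underside
There are look-alikes about, which are no part of the job. Leave any orange look-alike of the bottle_b alone.

How it is judged (in metres and radians):
At the end, for the whole second after the job is handed in: All four bottles stand in the crate, one per cell: underside under 20 mm above the crate's underside (on its 9 mm floor), centre within 75 mm of the crate's centre along each side, leaning under 0.12 rad, slower than 0.03 m/s; the crate is level within 0.08 rad (x of bottle_a in the frame of crate between -0.075 and 0.075 m and y of bottle_a in the frame of crate between -0.075 and 0.075 m and z of each of bottle_a, bottle_b, packed_0, packed_1 in the frame of crate below 0.02 m and angle between each of bottle_a, bottle_b, packed_0, packed_1's own z axis and vertical below 0.12 rad and linear speed of each of bottle_a, bottle_b, packed_0, packed_1 below 0.03 m/s and x of bottle_b in the frame of crate between -0.075 and 0.075 m and y of bottle_b in the frame of crate between -0.075 and 0.075 m and x of packed_0 in the frame of crate between -0.075 and 0.075 m and y of packed_0 in the frame of crate between -0.075 and 0.075 m and x of packed_1 in the frame of crate between -0.075 and 0.075 m and y of packed_1 in the frame of crate between -0.075 and 0.075 m and angle between crate's own z axis and vertical below 0.08 rad); the robot touches nothing.
It fails at once if a bottle tips over (leans more than 0.5 rad) (angle between any of bottle_a, bottle_b, packed_0, packed_1's own z axis and vertical above 0.5 rad).
It fails at once if a bottle is let go over the crate while its underside is still more than 45 mm above the crate's underside ((x of bottle_a in the frame of crate between -0.08 and 0.08 m and y of bottle_a in the frame of crate between -0.08 and 0.08 m and z of bottle_a in the frame of crate above 0.045 m and contact force between bottle_a and the fingers below 0.2 N) or (x of bottle_b in the frame of crate between -0.08 and 0.08 m and y of bottle_b in the frame of crate between -0.08 and 0.08 m and z of bottle_b in the frame of crate above 0.045 m and contact force between bottle_b and the fingers below 0.2 N) or (x of packed_0 in the frame of crate between -0.08 and 0.08 m and y of packed_0 in the frame of crate between -0.08 and 0.08 m and z of packed_0 in the frame of crate above 0.045 m and contact force between packed_0 and the fingers below 0.2 N) or (x of packed_1 in the frame of crate between -0.08 and 0.08 m and y of packed_1 in the frame of crate between -0.08 and 0.08 m and z of packed_1 in the frame of crate above 0.045 m and contact force between packed_1 and the fingers below 0.2 N)).
It fails at once if the crate is shifted by more than 40 mm (distance of crate from where it was at the start of the episode above 0.04 m).
It fails at once if the label roll, the marker pen or the whetstone is shifted by more than 30 mm (distance of any of label_roll, marker_pen, whetstone from where it was at the start of the episode above 0.03 m).
It also fails if it takes over 67 s, if anything falls off the work surface, if the arm or the gripper's body presses on something with over 40 N, if the wrist force passes 120 N, or if a joint passes its speed limit or range.

### The arm

A 7-joint arm with a two-finger parallel gripper is mounted at the origin on a cart in front of the work surface, level with it; the furniture and walls round the work are solid. World frame = base frame: x ahead of the robot, y to its left, z up, the work surface at z = 0. Lengths are in m, angles in degrees, forces in N, time in s.
With the tool pointing down it reaches from about 0.425 to 0.875 m from the base axis. Payload 4.7 kg.
Tool frame: the origin (TCP) lies on the mounting face of the last link; the fingertips stand 182 mm ahead of it and the grasp point (between the pads) lies 164 mm ahead of it; z points along the fingers, x is the direction in which the jaws open and shut, and the axes are right-handed (so a half turn about z gives the same grasp; the last joint's range is limited). The gripper opens to 87 mm and grips with 3 to 60 N. Pads are 19 mm wide; open, the fingers measure 117 mm over their backs; the gripper's body (75 mm by 190 mm) begins 51 mm behind the grasp point.
Start: joints at [72.657, 18.392, -4.016, 83.108, 1.295, 78.541, -3.26], TCP at [0.202, -0.618, 0.405] pointing down, gripper open.
Joint ranges: [-163.93, 163.93], [-17.29, 119.83], [-79.2, 71.16], [3.27, 140.29], [-89.18, 269.18], [5.43, 117.66], [-154.24, 154.24]. Speed limits (degrees/s): [147.25, 147.25, 180, 180, 180, 180, 180].

### API

Orientations are given as [roll, pitch, yaw] about the fixed x, y, z axes, in that order (R = Rz(yaw) Ry(pitch) Rx(roll)).
In Python, from cell import status, cams, env, outline_of, landmark_of gives the robot as it stands. The module is installed in compiled form; this text tells all that it offers.
- The arm moves only by the tool jog_arm, never from a script. Its argument "rows" is a list of rows, each a list of 7 numbers: the closure, from 0 (fully open) to 1 (shut), then the shift along the tool's x, y, z in m, then the turn, a rotation vector about the tool's x, y, z in degrees. A call has 1 to 12 rows; each row shifts and turns the commanded pose from where the row before left it, along the tool's axes as they then stand; what a row does not reach is not made up. A row lasts 1/12 s, in which the tool goes at most 41.7 mm and 7.16 degrees, less where a joint would pass 70% of its speed; a pose out of reach is approached as far as the arm can. A call with a gripper value outside its range is refused whole. The fingers move at their own pace and stop on an object; "grip_force" is the grip in N (left out, the last holds). Time passes only in rows, so rows that do not move let the fingers close. It gives the time, the measured TCP pose, the force and the opening at its end, in the units of the state.
- status.get_obs(): the state, without advancing time (a new reading comes with each control period).
- cams.read_camera(name): name is "side" or "top" or "wrist"; returns (picture, depth): 420x560x3 uint8, red, green, blue; 420x560 float32, m along the optical axis (not along the pixel's ray), 0 where there is no reading.
- cams.camera_params(name): a dict with "vfov" (degrees; the focal length in pixels is half the picture's height over the tangent of half this angle, whatever the lens; pixels are square), "cx", "cy" (the principal point, pixels), "k1" (the pictures are not rectified: a ray, as slopes to the right and down, at radius r is drawn at 1 + k1 r^2 times it, then the intrinsics apply), "eye" and "attitude" of the camera in the world. Camera axes: x right, y up, looking along -z (the intrinsics and any distortion apply to the point x, -y, -z); pixel columns grow to the right and rows downward; lengths in m; the calibration is good to about 2 mm. A picture is of the moment at which its call begins: read the wrist's pose just before it. camera_params takes no time and is no camera call; for the wrist camera it gives the pose at the moment of the call.
- env.sign_off(): hands the job in, once; it reports no verdict.
Trained networks look in the newest picture that a camera, given by its name, has taken for a name from the list of things; names that differ only in an ending like _2 or _b are one class to them, and where a whole thing is asked for, a point or a joint stands for the part that bears it (a point fixed in the world has none). Each returns a list of dicts, best first, with "conf" (0 to 1); they miss things now and then, are a little off and sometimes report something else, mostly with a low value. They report only what shows in the picture. A call takes as long as a camera call. They do not tell look-alikes from the thing itself.
- outline_of(camera, name): "pixels" (420x560 bool, what is visible of it) and "box" ([left, top, right, bottom] in pixels, round what is visible of it).
- landmark_of(camera, name): "position" ([row, column] in pixels: a listed point, or the origin of a listed thing).
The state is a dict: "time_s": time; "qpos": joint angles; "joint_velocities": joint speeds; "effort": joint torques, N m; "tool_pos": TCP position; "tool_rot": TCP orientation; "force": force on the tool from outside, world axes, zero at the start; "wrist_torque": the same for the moment, N m; "grip_width": finger opening in m.
Only numpy, scipy, OpenCV 4.12 (cv2) and the standard library are available. Lean on these libraries where they do the work, as an engineer would, in place of code of your own. Each camera call takes 0.05 s, during which the arm holds its last target. There are 200 camera calls.

## Working session

There is one attempt and no reset: what is moved stays moved. The work goes in short steps, Python scripts to look and compute and a tool call to move; the robot and the scene stay as the last step left them, time stands still between calls to the robot, and variables do not carry over. Pictures are saved under pics/ and viewed, about 8 in all and at most 12, crops included, and the job is handed in when it is done.

Besides the shell and the picture viewer there is one more tool, called after "Emit:" by a JSON object that holds its "name" and its "arguments", one argument or row to a line. jog_arm: Moves the arm, as the interface text tells. Its arguments: {"type":"object","properties":{"rows":{"type":"array"},"grip_force":{"type":"number"}},"required":["rows"]}

```bash
mkdir -p pics
cat > h.py <<'E'
import numpy as np, cv2
from scipy.spatial.transform import Rotation as R
from cell import status, cams, env, outline_of, landmark_of
def rot(a):
    a=np.array(a,float)
    return a if a.shape==(3,3) else R.from_euler('xyz',a,degrees=True).as_matrix()
def world(p,d,rows,cols):
    """pixels + depth map -> world points"""
    f=210/np.tan(np.radians(p['vfov'])/2)
    x=(np.asarray(cols,float)-p['cx'])/f; y=(np.asarray(rows,float)-p['cy'])/f
    u,v=x.copy(),y.copy()
    for _ in range(10):
        k=1+p['k1']*(u*u+v*v); u,v=x/k,y/k
    z=d[np.asarray(rows,int),np.asarray(cols,int)]
    return np.stack([u*z,-v*z,-z],-1)@rot(p['attitude']).T+np.array(p['eye'])
def cloud(p,d):
    r,c=np.mgrid[0:420,0:560]
    P=world(p,d,r.ravel(),c.ravel()).reshape(420,560,3); P[d<=0]=np.nan
    return P
def save(n,im): cv2.imwrite('pics/'+n+'.png',im[...,::-1])
E
python3 - <<'E'
from h import *
print(status.get_obs())
ims=[]
for c in('top','side'):
    p=cams.camera_params(c); print(c,p)
    im,d=cams.read_camera(c); ims.append(im); np.savez(c,im=im,d=d)
    for n in('bottle_a','crate'):
        for o in outline_of(c,n):
            r,cc=np.nonzero(o['pixels']); P=world(p,d,r,cc); P=P[d[r,cc]>0]
            print(c,n,round(o['conf'],2),o['box'],np.median(P,0).round(3),'zmax',np.percentile(P[:,2],98).round(3))
    save(c+'0',cv2.resize(im,(800,600)))
E
```

```text
{'time_s': 0.0, 'qpos': array([72.65739727, 18.43898229, -4.01498693, 83.17420401,  1.29451664,
       78.54031162, -3.25977001]), 'joint_velocities': array([-0.06217751, -0.04555334,  0.03839902, -0.02208916,  0.00454064,
        0.03603786, -0.02832692]), 'effort': array([-3.18108723e-04, -4.91297114e+01, -4.03797431e-01, -3.12529957e+01,
       -6.36247918e-02,  4.38232231e-02,  1.84927485e-04]), 'tool_pos': array([ 0.20238639, -0.61747705,  0.4036681 ]), 'tool_rot': array([ 1.79994600e+02,  1.08285643e-01, -7.18480515e+01]), 'force': array([-0.44089075, -0.63427663,  0.15743204]), 'wrist_torque': array([-0.03844533, -0.00941044, -0.04145873]), 'grip_width': 0.08685919681783964}
top {'vfov': 47.7931708964133, 'cx': 277.4641842656134, 'cy': 205.81740382674658, 'k1': -0.0008682666666948687, 'eye': array([ 0.35584641, -0.27474884,  1.17333391]), 'attitude': array([  5.11173207,  -0.16992263, -89.92547637])}
top bottle_a 0.83 [225.7, 101.2, 260.9, 146.1] [ 0.639 -0.197  0.122] zmax 0.195
top bottle_a 0.71 [184.7, 184.6, 219.7, 212.4] [ 0.462 -0.111  0.126] zmax 0.196
top bottle_a 0.62 [329.4, 296.0, 359.8, 325.6] [ 0.23  -0.421  0.128] zmax 0.196
side {'vfov': 47.722435667871856, 'cx': 286.33074166965645, 'cy': 223.05999235076757, 'k1': 0.009313047247375935, 'eye': array([ 0.47684082, -1.17078942,  0.67057336]), 'attitude': array([55.19510092, -0.11533588,  0.66196436])}
side bottle_a 0.87 [273.6, 132.2, 297.1, 192.5] [ 0.472 -0.119  0.12 ] zmax 0.195
side bottle_a 0.73 [345.9, 144.2, 380.1, 227.4] [ 0.646 -0.21   0.088] zmax 0.194
side bottle_a 0.73 [142.8, 199.8, 179.7, 290.9] [ 0.227 -0.454  0.094] zmax 0.194
side crate 0.95 [224.8, 180.9, 328.7, 278.4] [ 0.456 -0.343  0.065] zmax 0.106
```

View pics/top0.png

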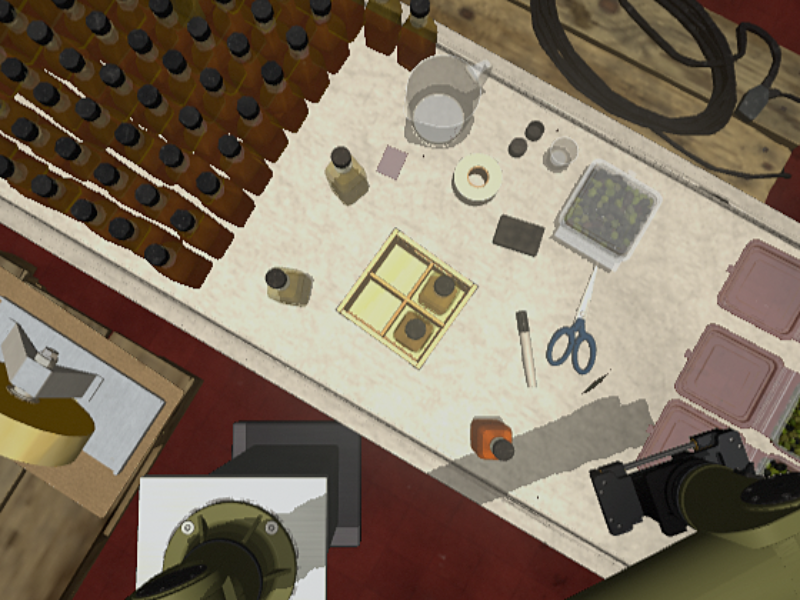

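View pics/side0.png

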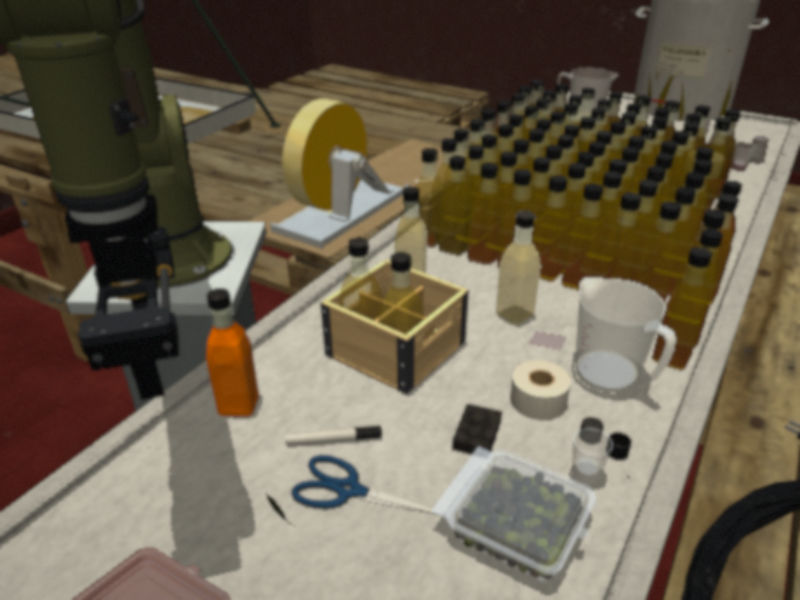

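The loose yellow candidates in the top view are at about (345,175) and (288,285), in 800x600 pixels. The third detection, at (492,438), is the orange look-alike. The crate is at about (408,298), with its two right-hand/lower cells filled at (438,293) and (412,328). The dense stock block is at the upper left. Next I'll measure poses and crop in on the candidates.

```bash
cat > m.py <<'E'
from h import *
T={c:np.load(c+'.npz') for c in('top','side')}
C={c:cloud(cams.camera_params(c),T[c]['d']) for c in T}
for n,x,y in(('A',.639,-.205),('B',.465,-.115),('orange',.23,-.44)):
    S=[]
    for c in C:
        P=C[c].reshape(-1,3); P=P[np.hypot(P[:,0]-x,P[:,1]-y)<.055]
        cap=P[P[:,2]>.186]; nk=P[(P[:,2]>.15)]
        b=P[(P[:,2]>.02)&(P[:,2]<.105)]; S.append(b)
        f=lambda q:(q.min(0)+q.max(0))[:2]/2
        print(n,c,'cap',f(cap).round(4),cap[:,2].max().round(3),len(cap),'nk',f(nk).round(4),np.ptp(nk,0).round(3)[:2],len(b),
          'table',np.median(P[P[:,2]<.01],0).round(4)[2])
        if len(b)>8: print('   rect',cv2.minAreaRect(b[:,:2].astype(np.float32)*1000))
    b=np.vstack(S).astype(np.float32)
    print('  both',cv2.minAreaRect(b[:,:2]*1000))
for c in C:
    P=C[c].reshape(-1,3); P=P[(np.hypot(P[:,0]-.47,P[:,1]+.29)<.14)]
    r=P[(P[:,2]>.1)&(P[:,2]<.111)]; print('crate',c,cv2.minAreaRect(r[:,:2].astype(np.float32)*1000),np.median(r[:,2]))
    k=P[P[:,2]>.19]; l=cv2.kmeans(k[:,:2].astype(np.float32),2,None,(3,50,1e-6),5,2); print('caps',l[2],k[:,2].max())
for n in('label_roll','marker_pen','whetstone'):
    pass
im=T['top']['im']; save('crop',np.hstack([cv2.resize(im[80:240,170:330],(400,400),interpolation=2),cv2.resize(T['side']['im'][110:270,240:400],(400,400),interpolation=2)]))
E
python3 m.py
```

```text
A top cap [ 0.6504 -0.1947] 0.199 157 nk [ 0.6503 -0.1947] [0.028 0.027] 232 table -0.0007
   rect ((634.0221557617188, -194.35740661621094), (66.37937927246094, 36.11243438720703), 89.71155548095703)
A side cap [ 0.6499 -0.1981] 0.196 102 nk [ 0.6499 -0.1981] [0.029 0.028] 839 table 0.0008
   rect ((649.0050659179688, -212.57012939453125), (39.18489074707031, 68.24679565429688), 86.28955078125)
  both ((649.279296875, -197.02957153320312), (55.7866096496582, 57.326847076416016), 40.06606674194336)
B top cap [ 0.4683 -0.1004] 0.2 162 nk [ 0.4683 -0.1005] [0.029 0.029] 154 table -0.0007
   rect ((467.8374328613281, -102.38849639892578), (50.98112106323242, 53.85090637207031), 79.01893615722656)
B side cap [ 0.4683 -0.1056] 0.196 83 nk [ 0.4683 -0.1056] [0.027 0.027] 301 table nan
   rect ((474.6512145996094, -117.98490905761719), (67.30081176757812, 37.08261489868164), 27.064760208129883)
  both ((467.7949523925781, -104.08053588867188), (55.96498107910156, 53.85533142089844), 81.14714813232422)
orange top cap [ 0.2049 -0.449 ] 0.647 796 nk [ 0.2053 -0.449 ] [0.061 0.066] 169 table -0
[... 182 characters left out ...]
[0.029 0.031] 1069 table 0.0009
   rect ((231.35838317871094, -446.69317626953125), (66.67330169677734, 37.1059684753418), 36.49301528930664)
  both ((221.54904174804688, -432.9665222167969), (58.60690689086914, 53.615623474121094), 88.49197387695312)
crate top ((446.78375244140625, -293.9263916015625), (163.66822814941406, 163.86175537109375), 54.5469856262207) 0.10410805730519812
caps [[ 0.45623067 -0.34580585]
 [ 0.39374524 -0.3041371 ]] 0.2076325940118966
crate side ((446.921630859375, -296.3961181640625), (166.5432586669922, 164.51644897460938), 54.1837158203125) 0.1047723280162216
caps [[ 0.45692348 -0.3540935 ]
 [ 0.39451241 -0.31266403]] 0.20629773872021678
  return _methods._mean(a, axis=axis, dtype=dtype,
  ret = um.true_divide(
```

View pics/crop.png

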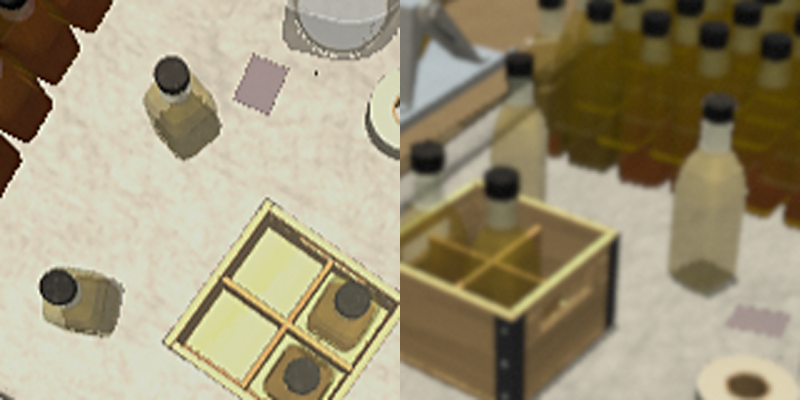

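The crop confirms both candidates are pale yellow bottles with black caps: A at (172,75) and B at (58,287) in the left half. Neither is orange, and both stand apart from the stock block.

Poses (m):

| Item | x, y | Yaw |
|---|---|---|
| A | 0.650, -0.197 | about 40° |
| B | 0.468, -0.103 | about 81° |
| Crate | 0.447, -0.2945 | 54.4° |
| Empty cell | 0.500, -0.286 | – |
| Empty cell | 0.438, -0.2415 | – |

Cap height came out at 0.196–0.2 (expected 0.194) and the crate rim at 0.1045 (expected 0.105), so the heights agree. I'll move over A now.

Emit:
{"name": "jog_arm", "arguments": {
  "rows": [
    [0,0,0,-0.005,0,0,5.8],
    [0,0,0,-0.005,0,0,5.8],
    [0,0,0,-0.005,0,0,5.8],
    [0,0,0,0,0,0,5.8],
    [0,-0.0255,-0.0228,0,0,0,0],
    [0,-0.0255,-0.0228,0,0,0,0],
    [0,-0.0255,-0.0228,0,0,0,0],
    [0,-0.0255,-0.0228,0,0,0,0],
    [0,-0.0255,-0.0228,0,0,0,0],
    [0,-0.0255,-0.0228,0,0,0,0],
    [0,-0.0255,-0.0228,0,0,0,0],
    [0,-0.0255,-0.0228,0,0,0,0]
  ],
  "grip_force": 25
}}

```text
time_s: 1.3
tool_pos: [0.4031, -0.4291, 0.4199]
tool_rot: [-180.0, -0.0, -95.1]
force: [-0.2, -0.9, -0.2]
grip_width: 0.0871
```

Emit:
{"name": "jog_arm", "arguments": {
  "rows": [
    [0,-0.0255,-0.0228,0,0,0,0],
    [0,-0.0255,-0.0228,0,0,0,0],
    [0,-0.0255,-0.0228,0,0,0,0],
    [0,-0.0255,-0.0228,0,0,0,0],
    [0,-0.0255,-0.0228,0,0,0,0],
    [0,-0.0255,-0.0228,0,0,0,0],
    [0,0,0,0,0,0,0],
    [0,0,0,0,0,0,0],
    [0,0,0,0,0,0,0]
  ]
}}

```text
time_s: 2.05
tool_pos: [0.5516, -0.2905, 0.4195]
tool_rot: [180.0, -0.0, -95.1]
force: [-0.0, 0.4, -0.0]
grip_width: 0.087
```

```bash
cat > w.py <<'E'
from h import *
import sys
o=status.get_obs(); print(o['time_s'],o['tool_pos'].round(4),o['tool_rot'].round(2),o['grip_width'],o['force'].round(1))
p=cams.camera_params('wrist'); im,d=cams.read_camera('wrist'); np.savez('w'+sys.argv[1],im=im,d=d); print(p)
C=cloud(p,d); P=C.reshape(-1,3)
for x,y in((.65,-.197),(.468,-.1035)):
    Q=P[np.hypot(P[:,0]-x,P[:,1]-y)<.055]; cap=Q[(Q[:,2]>.186)&(Q[:,2]<.21)]; b=Q[(Q[:,2]>.02)&(Q[:,2]<.105)]
    if len(cap)>10: print('cap',((cap.min(0)+cap.max(0))/2).round(4),np.ptp(cap,0).round(3))
    if len(b)>10: print(len(b),cv2.minAreaRect(b[:,:2].astype(np.float32)*1000))
r=P[(np.hypot(P[:,0]-.447,P[:,1]+.2945)<.14)&(P[:,2]>.098)&(P[:,2]<.111)]
if len(r)>50: print('crate',cv2.minAreaRect(r[:,:2].astype(np.float32)*1000))
save('w'+sys.argv[1],im)
E
python3 w.py 1
```

```text
2.05 [ 0.5516 -0.2905  0.4195] [ 1.7995e+02 -4.0000e-02 -9.5050e+01] 0.08701475309061224 [-0.   0.4 -0. ]
{'vfov': 63.700282285887596, 'cx': 277.8111963975472, 'cy': 209.59159014145314, 'k1': 0.0016176347722768674, 'eye': array([ 0.63434173, -0.29794765,  0.39926267]), 'attitude': array([-1.73971710e+01,  6.79012535e-02, -9.51335201e+01])}
cap [ 0.6515 -0.1944  0.191 ] [0.029 0.03  0.01 ]
1381 ((649.500732421875, -210.05389404296875), (35.222129821777344, 66.69735717773438), 82.99359893798828)
2450 ((481.5105895996094, -113.46014404296875), (66.7756118774414, 33.105098724365234), 38.744171142578125)
crate ((448.30242919921875, -293.33502197265625), (163.72476196289062, 163.4542999267578), 54.424720764160156)
```

```bash
cat > fit.py <<'E'
from h import *
from scipy.optimize import minimize
pw=dict(cams.camera_params('wrist'))
cl={c:cloud(cams.camera_params(c),np.load(f)['d']).reshape(-1,3) for c,f in(('top','top.npz'),('side','side.npz'),('wrist','w1.npz'))}
def fit(P,x,y):
    Q=P[(np.hypot(P[:,0]-x,P[:,1]-y)<.05)&(P[:,2]>.025)&(P[:,2]<.1),:2]
    if len(Q)<20: return
    best=None
    for a in range(0,90,10):
        def cost(v):
            c,s=np.cos(v[2]),np.sin(v[2]); q=np.abs((Q-v[:2])@np.array([[c,-s],[s,c]]))
            return np.mean(np.minimum(np.abs(q.max(1)-.0275),.008))*1000
        r=minimize(cost,[x,y,np.radians(a)],method='Nelder-Mead',options=dict(initial_simplex=np.array([x,y,np.radians(a)])+np.array([[0,0,0],[.006,0,0],[0,.006,0],[0,0,.15]])))
        if best is None or r.fun<best.fun: best=r
    return best.x[:2].round(4),round(np.degrees(best.x[2])%90,1),round(best.fun,2),len(Q)
for n,x,y in(('A',.65,-.196),('B',.468,-.103)):
    for c in cl: print(n,c,fit(cl[c],x,y))
    print(n,'t+w',fit(np.vstack([cl['top'],cl['wrist']]),x,y))
E
python3 fit.py
```

```text
A top (array([ 0.6531, -0.1942]), np.float64(41.3), np.float64(0.51), 189)
A side (array([ 0.6504, -0.192 ]), np.float64(41.3), np.float64(1.07), 735)
A wrist (array([ 0.6514, -0.192 ]), np.float64(41.0), np.float64(0.41), 1141)
A t+w (array([ 0.6515, -0.1921]), np.float64(41.0), np.float64(0.51), 1330)
B top (array([ 0.4704, -0.0988]), np.float64(80.9), np.float64(0.47), 124)
B side (array([ 0.4665, -0.0994]), np.float64(81.3), np.float64(1.24), 256)
B wrist (array([ 0.468 , -0.0981]), np.float64(80.4), np.float64(0.43), 2231)
B t+w (array([ 0.468 , -0.0981]), np.float64(80.4), np.float64(0.46), 2355)
```

Emit:
{"name": "jog_arm", "arguments": {
  "rows": [
    [0,-0.0175,-0.0151,0,0,0,0],
    [0,-0.0175,-0.0151,0,0,0,0],
    [0,-0.0175,-0.0151,0,0,0,0],
    [0,-0.0175,-0.0151,0,0,0,0],
    [0,-0.0175,-0.0151,0,0,0,0],
    [0,-0.0175,-0.0151,0,0,0,0],
    [0,0,0,0,0,0,0],
    [0,0,0,0.018,0,0,0],
    [0,0,0,0.02,0,0,0],
    [0,0,0,0.02,0,0,0],
    [0,0,0,0.02,0,0,0],
    [0,0,0,0.008,0,0,0]
  ]
}}

```text
time_s: 3.1
tool_pos: [0.6494, -0.1958, 0.3305]
tool_rot: [179.7, -0.0, -95.2]
force: [-0.2, -0.2, -0.4]
grip_width: 0.0866
```

Emit:
{"name": "jog_arm", "arguments": {
  "rows": [
    [0.5,0,0,0,0,0,0],
    [0.55,0,0,0,0,0,0],
    [0.6,0,0,0,0,0,0],
    [0.65,0,0,0,0,0,0],
    [0.7,0,0,0,0,0,0],
    [1,0,0,0,0,0,0],
    [1,0,0,0,0,0,0],
    [1,0,0,0,0,0,0],
    [1,0,0,0,0,0,0],
    [1,0,0,0,0,0,0]
  ]
}}

```text
time_s: 3.93
tool_pos: [0.6513, -0.1935, 0.3337]
tool_rot: [180.0, -0.0, -95.0]
force: [-0.1, -0.9, 0.2]
grip_width: 0.0279
```

Emit:
{"name": "jog_arm", "arguments": {
  "rows": [
    [1,0,0,-0.008,0,0,0],
    [1,0,0,-0.015,0,0,0],
    [1,0,0,-0.02,0,0,0],
    [1,0,0,-0.02,0,0,0],
    [1,0,0,-0.02,0,0,0],
    [1,0,0,-0.02,0,0,0],
    [1,0,0,-0.02,0,0,-3],
    [1,0,0,-0.012,0,0,-3.5],
    [1,0,0,-0.005,0,0,-4],
    [1,0,0,0,0,0,-3],
    [1,0,0,0,0,0,0],
    [1,0,0,0,0,0,0]
  ]
}}

```text
time_s: 4.93
tool_pos: [0.6511, -0.1936, 0.4726]
tool_rot: [179.9, 0.1, -81.6]
force: [0.1, -0.2, -6.2]
grip_width: 0.0249
```

```bash
cat > t.py <<'E'
from h import *
import sys
# displacement to world target x y in tool axes
o=status.get_obs(); print(o['time_s'],o['tool_pos'].round(4),o['tool_rot'].round(2),round(o['grip_width'],4),o['force'].round(1))
D=np.array([float(sys.argv[1]),float(sys.argv[2]),o['tool_pos'][2]])-o['tool_pos']
print('tool shift',(rot(o['tool_rot']).T@D).round(4))
E
python3 t.py .5005 -.2848
```

```text
4.9333 [ 0.6511 -0.1936  0.4726] [ 1.7988e+02  5.0000e-02 -8.1640e+01] 0.0249 [ 0.1 -0.2 -6.2]
tool shift [0.0684 0.1623 0.0003]
```

Emit:
{"name": "jog_arm", "arguments": {
  "rows": [
    [1,0.004,0.0093,0,0,0,0],
    [1,0.007,0.0165,0,0,0,0],
    [1,0.008,0.019,0,0,0,0],
    [1,0.008,0.019,0,0,0,0],
    [1,0.008,0.019,0,0,0,0],
    [1,0.008,0.019,0,0,0,0],
    [1,0.008,0.019,0,0,0,0],
    [1,0.008,0.019,0,0,0,0],
    [1,0.0064,0.0155,0,0,0,0],
    [1,0.003,0.007,0,0,0,0],
    [1,0,0,0,0,0,0],
    [1,0,0,0,0,0,0]
  ],
  "grip_force": 40
}}

```text
time_s: 5.93
tool_pos: [0.5009, -0.2848, 0.4738]
tool_rot: [-180.0, 0.0, -81.6]
force: [0.1, 0.2, -5.1]
grip_width: 0.0248
```

```bash
python3 t.py .5005 -.2848
python3 - <<'E'
from h import *
for c in('side','top'):
    p=cams.camera_params(c); im,d=cams.read_camera(c); C=cloud(p,d); P=C.reshape(-1,3)
    Q=P[np.hypot(P[:,0]-.5005,P[:,1]+.2848)<.05]
    Q=Q[(Q[:,2]>.115)&(Q[:,2]<.4)]
    b=Q[Q[:,2]<.22]; print(c,'bottom z',np.percentile(Q[:,2],[0,1,3]).round(3),len(b))
    if len(b)>20: print(cv2.minAreaRect(b[:,:2].astype(np.float32)*1000))
    np.savez(c+'2',im=im,d=d); save(c+'2',im[100:340,150:420])
im=np.hstack([cv2.resize(cv2.imread(f'pics/{c}2.png'),(400,356)) for c in('side','top')]); cv2.imwrite('pics/c2.png',im)
E
```

```text
5.9333 [ 0.5009 -0.2848  0.4738] [-1.7995e+02  2.0000e-02 -8.1600e+01] 0.0248 [ 0.1  0.2 -5.1]
tool shift [-0.0001  0.0004 -0.    ]
side bottom z [0.14  0.144 0.148] 1012
((503.4813232421875, -304.8963928222656), (66.45342254638672, 36.06239318847656), 7.143941879272461)
top bottom z [0.117 0.368 0.37 ] 1
```

View pics/c2.png

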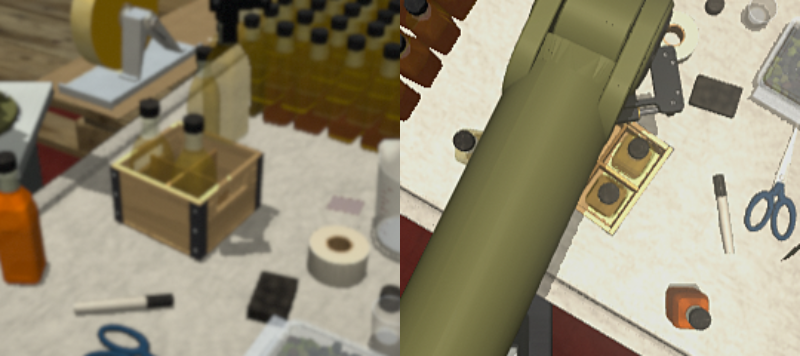

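The side view (left) shows bottle A hanging upright at about (218,100), over the far empty cell. The top view is blocked by the arm. I'll check its yaw and lean.

```bash
cat > yaw.py <<'E'
from h import *
import sys
from scipy.optimize import minimize
def fitz(P,x,y,z0,z1,a0):
    Q=P[(np.hypot(P[:,0]-x,P[:,1]-y)<.05)&(P[:,2]>z0)&(P[:,2]<z1),:2]
    def cost(v):
        c,s=np.cos(v[2]),np.sin(v[2]); q=np.abs((Q-v[:2])@np.array([[c,-s],[s,c]]))
        return np.mean(np.minimum(np.abs(q.max(1)-.0275),.008))*1000
    b=min((minimize(cost,[x,y,np.radians(a)],method='Nelder-Mead',options=dict(initial_simplex=np.array([x,y,np.radians(a)])+np.array([[0,0,0],[.006,0,0],[0,.006,0],[0,0,.1]]))) for a in(a0-15,a0,a0+15)),key=lambda r:r.fun)
    return b.x[:2].round(4),np.degrees(b.x[2]).round(1),round(b.fun,2),len(Q)
if __name__=='__main__':
    f,x,y,zb=sys.argv[1],*map(float,sys.argv[2:5])
    P=cloud(cams.camera_params('side'),np.load(f)['d']).reshape(-1,3)
    for a,b in((.02,.1),(.02,.06),(.06,.1)): print(fitz(P,x,y,zb+a,zb+b,54))
E
python3 yaw.py side2.npz .5005 -.2848 .139
```

```text
(array([ 0.5008, -0.2832]), np.float64(54.2), np.float64(0.94), 1061)
(array([ 0.501 , -0.2831]), np.float64(54.8), np.float64(0.89), 507)
(array([ 0.5006, -0.2833]), np.float64(54.2), np.float64(0.97), 554)
```

Emit:
{"name": "jog_arm", "arguments": {
  "rows": [
    [1,0,0,0.008,0,0,0],
    [1,0,0,0.015,0,0,0],
    [1,0,0,0.015,0,0,0],
    [1,0,0,0.015,0,0,0],
    [1,0,0,0.015,0,0,0],
    [1,0,0,0.015,0,0,0],
    [1,0,0,0.015,0,0,0],
    [1,0,0,0.012,0,0,0],
    [1,0,0,0.008,0,0,0],
    [1,0,0,0.004,0,0,0],
    [1,0,0,0,0,0,0],
    [1,0,0,0,0,0,0]
  ]
}}

```text
time_s: 7.03
tool_pos: [0.5012, -0.285, 0.3522]
tool_rot: [-180.0, -0.0, -81.5]
force: [-0.2, -0.0, -5.0]
grip_width: 0.0252
```

Emit:
{"name": "jog_arm", "arguments": {
  "rows": [
    [1,0,0,0.002,0,0,0],
    [1,0,0,0.002,0,0,0],
    [1,0,0,0.002,0,0,0],
    [1,0,0,0,0,0,0]
  ]
}}

```text
time_s: 7.37
tool_pos: [0.5007, -0.285, 0.3456]
tool_rot: [180.0, 0.0, -81.6]
force: [-0.2, 0.8, -4.6]
grip_width: 0.0249
```

Emit:
{"name": "jog_arm", "arguments": {
  "rows": [
    [1,0,0,0.0015,0,0,0],
    [1,0,0,0.001,0,0,0],
    [1,0,0,0.001,0,0,0],
    [1,0,0,0,0,0,0],
    [1,0,0,0,0,0,0]
  ]
}}

```text
time_s: 7.78
tool_pos: [0.5014, -0.2852, 0.3437]
tool_rot: [-179.9, -0.1, -81.6]
force: [1.4, 0.4, 4.2]
grip_width: 0.0252
```

The vertical force flipped to +4 N at the expected height, so the bottle is on the floor. Releasing and rising.

Emit:
{"name": "jog_arm", "arguments": {
  "rows": [
    [0.5,0,0,0,0,0,0],
    [0.3,0,0,0,0,0,0],
    [0.1,0,0,0,0,0,0],
    [0.1,0,0,0,0,0,0],
    [0.1,0,0,0,0,0,0],
    [0.1,0,0,-0.005,0,0,0],
    [0.1,0,0,-0.015,0,0,0],
    [0.1,0,0,-0.02,0,0,0],
    [0.1,0,0,-0.02,0,0,0],
    [0,0,0,-0.02,0,0,0],
    [0,0,0,0,0,0,0],
    [0,0,0,0,0,0,0]
  ]
}}

```text
time_s: 8.78
tool_pos: [0.5011, -0.2851, 0.4237]
tool_rot: [-179.9, -0.1, -81.5]
force: [-1.0, -0.3, -0.6]
grip_width: 0.0856
```

```bash
python3 t.py .468 -.100
python3 - <<'E'
from h import *
p=cams.camera_params('side'); im,d=cams.read_camera('side'); P=cloud(p,d).reshape(-1,3)
r=P[(np.hypot(P[:,0]-.447,P[:,1]+.2945)<.14)&(P[:,2]>.1)&(P[:,2]<.111)]; print(cv2.minAreaRect(r[:,:2].astype(np.float32)*1000))
k=P[(np.hypot(P[:,0]-.5,P[:,1]+.285)<.03)&(P[:,2]>.15)&(P[:,2]<.22)]; print(k.min(0),k.max(0))
save('s3',im[100:340,150:420])
E
```

```text
8.7833 [ 0.5011 -0.2851  0.4237] [-1.7988e+02 -1.1000e-01 -8.1550e+01] 0.0856 [-1.  -0.3 -0.6]
tool shift [-0.1879  0.0056 -0.0004]
((446.1831970214844, -296.21539306640625), (166.61769104003906, 164.81134033203125), 54.457427978515625)
[ 0.4863022  -0.30655406  0.15008869] [ 0.51656396 -0.27567105  0.20531984]
```

Emit:
{"name": "jog_arm", "arguments": {
  "rows": [
    [0,0,0,0,0,0,-6.75],
    [0,0,0,0,0,0,-6.75],
    [0,0,0,0,0,0,-6.75],
    [0,0,0,0,0,0,-6.75],
    [0,-0.0189,-0.009,0,0,0,0],
    [0,-0.0189,-0.009,0,0,0,0],
    [0,-0.0189,-0.009,0,0,0,0],
    [0,-0.0189,-0.009,0,0,0,0],
    [0,-0.0189,-0.009,0,0,0,0],
    [0,-0.0189,-0.009,0,0,0,0],
    [0,-0.0189,-0.009,0,0,0,0],
    [0,-0.0189,-0.009,0,0,0,0]
  ]
}}

```text
time_s: 9.83
tool_pos: [0.4711, -0.1191, 0.4207]
tool_rot: [179.9, 0.1, -54.6]
force: [-0.2, -0.2, -0.4]
grip_width: 0.0873
```

Emit:
{"name": "jog_arm", "arguments": {
  "rows": [
    [0,-0.0189,-0.009,0,0,0,0],
    [0,0,0,0,0,0,0],
    [0,0,0,0,0,0,0]
  ]
}}

```text
time_s: 10.08
tool_pos: [0.4678, -0.0985, 0.4213]
tool_rot: [179.9, 0.0, -54.4]
force: [-0.4, -0.1, 0.9]
grip_width: 0.0873
```

```bash
python3 t.py .468 -.100; python3 w.py 4|grep -v vfov
```

```text
10.0833 [ 0.4678 -0.0985  0.4213] [ 1.7991e+02  4.0000e-02 -5.4410e+01] 0.0873 [-0.4 -0.1  0.9]
tool shift [0.0013 0.0007 0.    ]
10.0833 [ 0.4678 -0.0985  0.4213] [ 1.7991e+02  4.0000e-02 -5.4410e+01] 0.0872663212791934 [-0.4 -0.1  0.9]
cap [ 0.4691 -0.0996  0.191 ] [0.03  0.029 0.01 ]
775 ((482.16290283203125, -89.34649658203125), (34.93537902832031, 66.70491027832031), 37.82224655151367)
crate ((462.72320556640625, -271.3555908203125), (112.246826171875, 164.0762939453125), 54.1419677734375)
```

The wrist view puts B's cap within 2 mm of the tool axis. Descending by 0.088 and gripping.

Emit:
{"name": "jog_arm", "arguments": {
  "rows": [
    [0,0.001,0.001,0.018,0,0,0],
    [0,0,0,0.02,0,0,0],
    [0,0,0,0.02,0,0,0],
    [0,0,0,0.02,0,0,0],
    [0,0,0,0.01,0,0,0],
    [0,0,0,0,0,0,0]
  ]
}}

```text
time_s: 10.63
tool_pos: [0.4668, -0.102, 0.3314]
tool_rot: [179.8, 0.3, -54.7]
force: [-0.6, 0.5, 0.3]
grip_width: 0.0868
```

Emit:
{"name": "jog_arm", "arguments": {
  "rows": [
    [0.5,0,0,0,0,0,0],
    [0.55,0,0,0,0,0,0],
    [0.6,0,0,0,0,0,0],
    [0.65,0,0,0,0,0,0],
    [0.7,0,0,0,0,0,0],
    [1,0,0,0,0,0,0],
    [1,0,0,0,0,0,0],
    [1,0,0,0,0,0,0],
    [1,0,0,0,0,0,0],
    [1,0,0,0,0,0,0]
  ],
  "grip_force": 40
}}

```text
time_s: 11.47
tool_pos: [0.4679, -0.1009, 0.3342]
tool_rot: [180.0, -0.0, -54.5]
force: [0.4, 0.5, -0.5]
grip_width: 0.0283
```

Emit:
{"name": "jog_arm", "arguments": {
  "rows": [
    [1,0,0,-0.008,0,0,0],
    [1,0,0,-0.015,0,0,0],
    [1,0,0,-0.02,0,0,0],
    [1,0,0,-0.02,0,0,0],
    [1,0,0,-0.02,0,0,2],
    [1,0,0,-0.02,0,0,5],
    [1,0,0,-0.02,0,0,6],
    [1,0,0,-0.012,0,0,6],
    [1,0,0,-0.005,0,0,5],
    [1,0,0,0,0,0,2.1],
    [1,0,0,0,0,0,0],
    [1,0,0,0,0,0,0]
  ]
}}

```text
time_s: 12.47
tool_pos: [0.4676, -0.1008, 0.4737]
tool_rot: [179.9, 0.0, -80.6]
force: [-0.1, 0.1, -4.3]
grip_width: 0.0248
```

```bash
python3 t.py .4387 -.2406
```

```text
12.4667 [ 0.4676 -0.1008  0.4737] [ 1.7991e+02  4.0000e-02 -8.0570e+01] 0.0248 [-0.1  0.1 -4.3]
tool shift [ 0.1331  0.0514 -0.    ]
```

Emit:
{"name": "jog_arm", "arguments": {
  "rows": [
    [1,0.0067,0.0026,0,0,0,0],
    [1,0.0133,0.0051,0,0,0,0],
    [1,0.016,0.0062,0,0,0,0],
    [1,0.016,0.0062,0,0,0,0],
    [1,0.016,0.0062,0,0,0,0],
    [1,0.016,0.0062,0,0,0,0],
    [1,0.016,0.0062,0,0,0,0],
    [1,0.016,0.0062,0,0,0,0],
    [1,0.012,0.0046,0,0,0,0],
    [1,0.0051,0.0019,0,0,0,0],
    [1,0,0,0,0,0,0],
    [1,0,0,0,0,0,0]
  ]
}}

```text
time_s: 13.47
tool_pos: [0.439, -0.2401, 0.474]
tool_rot: [180.0, 0.1, -80.6]
force: [0.7, 0.7, -5.0]
grip_width: 0.0249
```

```bash
python3 t.py .4387 -.2406
python3 - <<'E'
from h import *
im,d=cams.read_camera('side'); np.savez('side5',im=im,d=d); save('s5',cv2.resize(im[100:340,150:420],(540,480)))
E
python3 yaw.py side5.npz .4387 -.2406 .139
```

```text
13.4667 [ 0.439  -0.2401  0.474 ] [ 1.800e+02  7.000e-02 -8.062e+01] 0.0249 [ 0.7  0.7 -5. ]
tool shift [ 0.0004  0.0004 -0.    ]
(array([ 0.4396, -0.2381]), np.float64(54.9), np.float64(1.03), 1012)
(array([ 0.4394, -0.2379]), np.float64(55.4), np.float64(1.01), 474)
(array([ 0.4396, -0.2383]), np.float64(54.2), np.float64(1.03), 538)
```

View pics/s5.png

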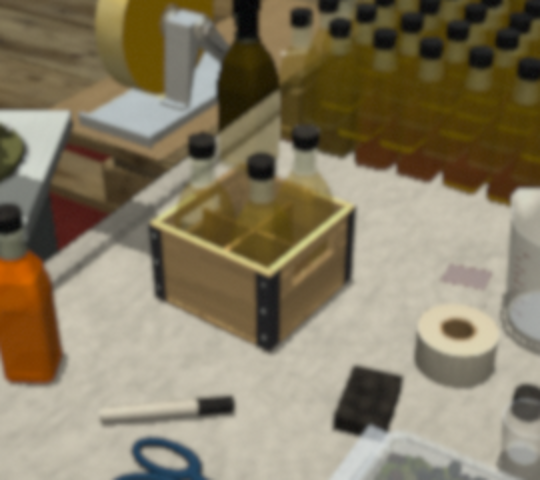

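Bottle B hangs upright at about (250,90) over the left-rear cell. Bottle A stands in its cell at (305,165), and the fit is square at 54.9°. Lowering.

Emit:
{"name": "jog_arm", "arguments": {
  "rows": [
    [1,0,0,0.008,0,0,0],
    [1,0,0,0.015,0,0,0],
    [1,0,0,0.015,0,0,0],
    [1,0,0,0.015,0,0,0],
    [1,0,0,0.015,0,0,0],
    [1,0,0,0.015,0,0,0],
    [1,0,0,0.015,0,0,0],
    [1,0,0,0.012,0,0,0],
    [1,0,0,0.008,0,0,0],
    [1,0,0,0.006,0,0,0],
    [1,0,0,0.003,0,0,0],
    [1,0,0,0,0,0,0]
  ]
}}

```text
time_s: 14.52
tool_pos: [0.4389, -0.2404, 0.3469]
tool_rot: [180.0, 0.0, -80.6]
force: [-0.6, 1.3, -4.9]
grip_width: 0.0249
```

Emit:
{"name": "jog_arm", "arguments": {
  "rows": [
    [1,0,0,0.001,0,0,0],
    [1,0,0,0.001,0,0,0],
    [1,0,0,0.001,0,0,0],
    [1,0,0,0,0,0,0],
    [1,0,0,0,0,0,0]
  ]
}}

```text
time_s: 14.93
tool_pos: [0.439, -0.2407, 0.3447]
tool_rot: [-180.0, -0.1, -80.7]
force: [-0.1, -0.9, -3.7]
grip_width: 0.0249
```

Emit:
{"name": "jog_arm", "arguments": {
  "rows": [
    [1,0,0,0.001,0,0,0],
    [1,0,0,0.001,0,0,0],
    [1,0,0,0,0,0,0],
    [1,0,0,0,0,0,0]
  ]
}}

```text
time_s: 15.27
tool_pos: [0.4395, -0.2409, 0.3446]
tool_rot: [-179.9, -0.1, -80.7]
force: [-1.8, -0.2, 6.8]
grip_width: 0.0249
```

On the floor (+6.8 N). Release, rise and back away.

Emit:
{"name": "jog_arm", "arguments": {
  "rows": [
    [0.5,0,0,0,0,0,0],
    [0.3,0,0,0,0,0,0],
    [0.1,0,0,0,0,0,0],
    [0.1,0,0,0,0,0,0],
    [0.1,0,0,0,0,0,0],
    [0.1,0,0,-0.005,0,0,0],
    [0.1,0,0,-0.015,0,0,0],
    [0.1,0,0,-0.02,0,0,0],
    [0.1,0,0,-0.02,0,0,0],
    [0,0,0,-0.02,0,0,0],
    [0,0,0,-0.02,0,0,0],
    [0,0,0,0,0,0,0]
  ]
}}

```text
time_s: 16.27
tool_pos: [0.4398, -0.2407, 0.4469]
tool_rot: [-179.7, -0.3, -80.6]
force: [0.9, -0.6, -0.3]
grip_width: 0.0854
```

Emit:
{"name": "jog_arm", "arguments": {
  "rows": [
    [0,-0.02,0,0,0,0,0],
    [0,-0.025,0,0,0,0,0],
    [0,-0.025,0,0,0,0,0],
    [0,-0.025,0,0,0,0,0],
    [0,-0.025,0,0,0,0,0],
    [0,-0.025,0,0,0,0,0],
    [0,-0.025,0,0,0,0,0],
    [0,-0.025,0,0,0,0,0],
    [0,-0.02,0,0,0,0,0],
    [0,0,0,0,0,0,0],
    [0,0,0,0,0,0,0],
    [0,0,0,0,0,0,0]
  ]
}}

```text
time_s: 17.27
tool_pos: [0.4039, -0.0291, 0.4421]
tool_rot: [180.0, -0.0, -80.7]
force: [-0.7, -0.5, 0.3]
grip_width: 0.0867
```

```bash
python3 t.py .4387 -.2406
python3 - <<'E'
from h import *
I=[]
for c in('top','side'):
    p=cams.camera_params(c); im,d=cams.read_camera(c); P=cloud(p,d).reshape(-1,3)
    r=P[(np.hypot(P[:,0]-.447,P[:,1]+.2945)<.14)&(P[:,2]>.1)&(P[:,2]<.111)]; print(c,cv2.minAreaRect(r[:,:2].astype(np.float32)*1000))
    for x,y in((.5,-.285),(.4387,-.2406),(.4565,-.347),(.394,-.307)):
        k=P[(np.hypot(P[:,0]-x,P[:,1]-y)<.03)&(P[:,2]>.19)&(P[:,2]<.23)]
        if len(k): print('cap',((k.min(0)+k.max(0))/2).round(4)[:2],k[:,2].max().round(4),len(k))
    I.append(cv2.resize(im[100:340,150:420],(400,356)))
save('fin',np.hstack(I))
E
```

```text
17.2667 [ 0.4039 -0.0291  0.4421] [ 1.7999e+02 -3.0000e-02 -8.0690e+01] 0.0867 [-0.7 -0.5  0.3]
tool shift [ 2.143e-01 -1.000e-04  1.000e-04]
top ((446.84259033203125, -293.83331298828125), (163.80441284179688, 163.88351440429688), 54.53676986694336)
cap [ 0.5014 -0.2858] 0.2065 168
cap [ 0.4405 -0.2405] 0.2062 163
cap [ 0.456  -0.3456] 0.2068 162
cap [ 0.3932 -0.3043] 0.2076 169
side ((446.39404296875, -297.1426696777344), (166.02285766601562, 163.6947021484375), 54.625160217285156)
cap [ 0.5014 -0.29  ] 0.2052 148
cap [ 0.4404 -0.2443] 0.2054 137
cap [ 0.4568 -0.35  ] 0.2059 161
cap [ 0.394  -0.3069] 0.2064 156
```

View pics/fin.png

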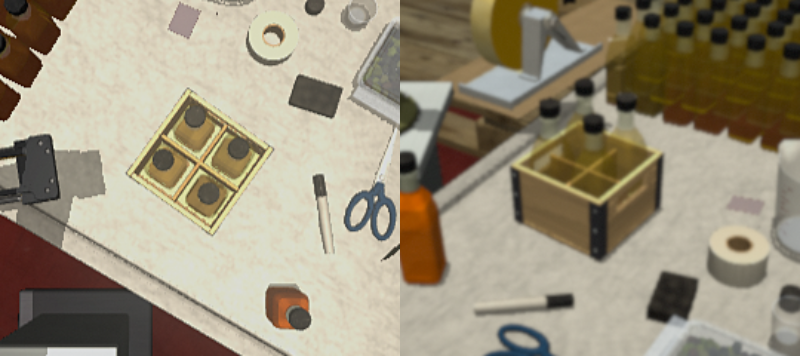

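All four bottles stand one per cell, with caps in the top view at (195,118), (238,150), (162,160) and (208,193). The cap heights match, the crate has not moved, and the arm is clear.

```bash
python3 -c "from cell import env; print(env.sign_off())"
```

```text
the job is handed in; nothing more can be done
None
```

Both loose yellow bottles are packed in the two empty cells of the crate, and I handed the job in at about 17 s of the 67 s allowed. I held each bottle by the neck, turned it square to its cell and lowered it until the vertical force showed it on the floor. Only then did I let go.

**Final checks:**
- **Bottles:** all four stand one per cell, and their cap tops are within 2 mm of each other.
- **Crate:** it moved by less than 1 mm, judged from the before and after top and side views.
- **Other items:** the label roll, pen, whetstone and orange look-alike look untouched. I judged these by eye in the pictures and did not measure them.
- **Arm:** it is clear of everything, with the gripper open.

**Disagreements:**
- The top and side cameras differ by 3–5 mm in y, more than the stated 2 mm calibration. This stayed within the cells' 8 mm play.
- The cap tops read 2–5 mm above the expected 203 mm. The bottles packed at the start read the same, so I put this down to camera error.
- The grip narrowed by about 3 mm as each bottle was lifted. The bottles still hung upright and reached the floor at about the expected height.

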